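# Close the specimen box: wedge its dovetailed lid tight

## Task

Close the wooden specimen box: pick up its loose lid, start the narrow end into the box's dovetailed way from the open end, and slide it along until it wedges tight, with a firm push of about 17 newtons. Do not force it much harder, which would overstrain the springy side rail, and let go with the lid lying flat and wedged. Leave the bottles, mug and jar where they are.

Things in the scene. Friction and masses are not known exactly. Their poses are not given: they have to be found in the camera images.
- box: Wooden specimen box fixed to the table, 220 x 140 mm, 52 mm high, open well (76 x 60 mm) in its top. Origin: centre of its underside; its x axis is the way the lid slides in. Its top is a flat bed that the lid lies on. On it stands a dovetailed way from x = -40 to +106 mm, 16 mm high; from x = -110 to -40 mm the bed is open, and the lid goes in there towards +x.
- way_mouth (a point): Start of the way, on the bed (x = -40, y = 0, z = 52 mm in the box's frame). On the -y side a fixed straight rail along x, foot of its face at y = -45 mm, with a slanted lead-in block before it from x = -60 (y about -52). On the +y side the springy tapered rail. Both faces lean inward 15 degrees over the lid's edges, so the lid cannot go in from above.
- lid: Loose wooden lid, 0.2 to 0.33 kg, 140 mm long, 14 mm thick, lying flat, handle up. Origin: middle of its length, on its underside; x axis points to the narrow end, which goes in first. Underside: -y edge straight at y = -45 mm; +y edge tapered, y = 52 at the wide end (x = -70), 45 at x = 0, 38 at the narrow end (x = +70). Straight edge meets straight rail when lid and box y agree.
- lid_nose (a point): Middle of the lid's narrow end, on its underside, 70 mm ahead of the lid's origin along its x axis.
- lid_grip (a point): On the handle bar, 34 mm above the lid's underside, over its origin: where to pinch. The bar stands across the lid: 12 mm thick (along the lid's x), 60 mm long (along y), from 14 to 44 mm above the underside.
- rail (a joint): How far the lid pushes the springy rail outward (m): 0 when free, 8 N side force per mm, same 1 in 10 taper as the lid. Its free place differs every time: the lid first binds with its origin anywhere from -35 to +10 mm along the box's x; then 10 mm of slide spreads it about 1 mm, adding about 1.5 N of push per mm. Tight: about 1 mm; under 0.5 loose, over 2 overstrained. Friction keeps it wedged.
- bottle_a: Brown bottle with yellow label, 62 mm wide, 177 mm high, standing; origin under its centre.
- bottle_b: Second bottle like it.
- mug: White mug, 76 mm wide, 85 mm high; origin under its centre.
- jar: Amber glass jar with a metal cap, 54 mm wide, 60 mm high; origin under its centre.
Not all that is in view belongs to the job. Leave any green or white look-alike of the lid alone.

How it is judged:
On the way, in this order (a step that is already met when the one before it is completed fails the run):
1. the lid's narrow end is in the way, lying flat between the rails, the side rail not yet spread (x of lid_nose in the frame of box above -0.03 m and z of lid_nose in the frame of box between 0.048 and 0.057 m and angle between the x axis of lid and the x axis of box, either way round below 0.12 rad and value of joint rail below 0.0005 m), for 0.1 s.
2. the lid is wedged: it spreads the side rail by more than 0.5 mm (value of joint rail above 0.0005 m and x of lid_nose in the frame of box above 0.03 m), for 0.2 s.
At the end, for the whole second after the job is handed in: The lid lies flat on the box's bed (underside 52 mm above the table within 3 mm, tilt under 0.05 rad, along the way within 0.05 rad), its narrow end at least 30 mm past the box's middle, at rest, and it still holds the springy side rail spread by more than 0.5 mm (all of step 2 and z of lid in the frame of box between 0.049 and 0.055 m and angle between lid's own z axis and vertical below 0.05 rad and angle between the x axis of lid and the x axis of box, either way round below 0.05 rad and linear speed of lid below 0.01 m/s); the robot touches nothing.
It fails at once if the side rail was overstrained: spread by more than 2 mm (value of joint rail above 0.002 m).
It fails at once if a bottle, the mug or the jar was moved by more than 30 mm (distance of any of bottle_a, bottle_b, mug, jar from where it was at the start of the episode above 0.03 m).
It also fails if it takes over 64 s, if anything falls off the work surface, if the arm or the gripper's body presses on something with over 40 N, if the wrist force passes 120 N, or if a joint passes its speed limit or range.

## Robot

A 6-joint arm with a two-finger parallel gripper is mounted at the origin on the work surface. World frame = base frame: x ahead of the robot, y to its left, z up, the work surface at z = 0. Lengths are in m, angles in rad, forces in N, time in s.
With the tool pointing down it reaches from about 0.375 to 0.9 m from the base axis. Payload 3.1 kg.
Tool frame: the origin (TCP) lies at the very end of the fingers, on their centre line; the grasp point (between the pads) lies 19 mm behind it; z points along the fingers, y is the line along which they close (so a half turn about z gives the same grasp; the last joint's range is limited). The gripper opens to 87 mm and grips with 3 to 60 N. Pads are 19 mm wide; open, the fingers measure 117 mm over their backs; the gripper's body (75 mm by 190 mm) begins 51 mm behind the grasp point.
Start: joints at [-0.178, 0.527, 1.433, -0, 1.181, -0.178], TCP at [0.625, 0, 0.223] pointing down, gripper open.
Joint ranges: [-3.08, 3.08], [-0.75, 2.2], [0.22, 2.44], [-1.43, 4.57], [0, 2.65], [-2.85, 2.85]. Speed limits (rad/s): [2.79, 2.79, 3.14, 3.14, 3.14, 3.14].

## Interface

Orientations are given as a unit quaternion [x, y, z, w].
In Python, from rig import status, viewer, robot gives the robot as it stands.
- The arm moves only by the tool arm_command, never from a script. Its arguments are lists of equal length, an entry for each row: "delta_rot": the turn, a rotation vector about the tool's x, y, z in degrees, a list of three; "delta_pos": the shift along the tool's x, y, z in m, a list of three; "gripper": the closure, from -1 (fully open) to 1 (shut). In form: {"delta_rot": [[rx, ry, rz], ...], "delta_pos": [[dx, dy, dz], ...], "gripper": [gripper, ...]}. A call has 1 to 12 rows; each row is the pose to reach, as a shift and turn from the pose commanded when the call began, along the tool's axes at that moment; what a row does not reach only later rows make up. A row lasts 1/12 s, in which the tool goes at most 41.7 mm and 7.16 degrees, less where a joint would pass 70% of its speed; a pose out of reach is approached as far as the arm can. A call with a gripper value outside its range is refused whole. The fingers move at their own pace and stop on an object; "grip_force" is the grip in N (left out, the last holds). Time passes only in rows, so rows that repeat a pose let the fingers close. It gives the time, the measured TCP pose, the force, the opening and the grip force at its end, in the units of the state.
- status.get_obs(): the state, without advancing time (a new reading comes with each control period).
- viewer.camera(name): name is "scene" or "side" or "wrist"; returns a dict with "pixels" (384x512x3 uint8, blue, green, red), "fx", "fy", "cx", "cy" (pixels), "pose" (4x4, takes a point from camera to world coordinates); the wrist camera has in their place "mount" (4x4, takes a point from camera to tool coordinates, whose origin is the TCP and whose axes are the flange's). Camera axes: x right, y down, z forward; pixel columns grow to the right and rows downward; lengths in m; the calibration is good to about 2 mm. A picture is of the moment at which its call begins: read the wrist's pose just before it. There is no depth.
- robot.hand_in(): hands the job in; it is judged then, once.
The state is a dict: "time": time; "q": joint angles; "joint_velocities": joint speeds; "joint_torque": joint torques, N m; "position": TCP position; "tool_rot": TCP orientation; "ft_force": force on the tool from outside, world axes, zero at the start; "moment": the same for the moment, N m; "grip_width": finger opening in m; "grip_force": force on a finger pad.
Only numpy, scipy, OpenCV 4.12 (cv2) and the standard library are available. Lean on these libraries where they do the work, as an engineer would, in place of code of your own. Each camera call takes 0.05 s, during which the arm holds its last target. There are 200 camera calls.

## Working session

There is one attempt and no reset: what is moved stays moved. The work goes in short steps, Python scripts to look and compute and a tool call to move; the robot and the scene stay as the last step left them, time stands still between calls to the robot, and variables do not carry over. Pictures are saved under pics/ and viewed, at most 10 in all, crops included, and the job is handed in when it is done.

Besides the shell and the picture viewer there is one more tool, called after "Call:" as name(argument=value, ...) on one line, values as JSON. arm_command: Moves the arm, as the interface text tells. Its arguments: {"type":"object","properties":{"delta_rot":{"type":"array","items":{"type":"array","items":{"type":"number"}}},"delta_pos":{"type":"array","items":{"type":"array","items":{"type":"number"}}},"gripper":{"type":"array","items":{"type":"number"}},"grip_force":{"type":"number"}},"required":["delta_rot","delta_pos","gripper"]}

```bash
mkdir -p pics; cat > h.py <<'E'
import numpy as np, cv2
from scipy.spatial.transform import Rotation as R
from rig import status, viewer, robot
def shot(n,f):
    o=status.get_obs(); c=viewer.camera(n); cv2.imwrite('pics/'+f,c['pixels'])
    if 'pose' in c: P=np.array(c['pose'])
    else:
        T=np.eye(4);T[:3,:3]=R.from_quat(o['tool_rot']).as_matrix();T[:3,3]=o['position'];P=T@np.array(c['mount'])
    np.savez('pics/'+f[:-4]+'.npz',P=P,K=[c['fx'],c['fy'],c['cx'],c['cy']]); return c
def world(f,uv,z):
    d=np.load('pics/'+f+'.npz');P=d['P'];fx,fy,cx,cy=d['K'];out=[]
    for u,v in uv:
        r=P[:3,:3]@[(u-cx)/fx,(v-cy)/fy,1];out.append(P[:3,3]+r*(z-P[2,3])/r[2])
    return np.array(out)
def proj(f,X):
    d=np.load('pics/'+f+'.npz');P=d['P'];fx,fy,cx,cy=d['K']
    p=(np.array(X)-P[:3,3])@P[:3,:3];return np.c_[p[:,0]/p[:,2]*fx+cx,p[:,1]/p[:,2]*fy+cy]
E
python3 - <<'E'
from h import *
a=shot('scene','s0.png')['pixels'];b=shot('side','d0.png')['pixels'];c=shot('wrist','w0.png')['pixels']
for f in('s0','d0','w0'):
    print(f,np.load(f'pics/{f}.npz')['P'][:3].round(3).tolist())
o=status.get_obs();print(o['position'],o['tool_rot'],o['time'],o['ft_force'],o['grip_width'])
cv2.imwrite('pics/m0.png',cv2.resize(np.vstack([np.hstack([a,b]),np.hstack([c,c*0])]),(800,600)))
E
```

```text
s0 [[-0.528, 0.587, -0.614, 1.333], [0.849, 0.354, -0.391, 0.567], [-0.012, -0.728, -0.685, 1.022]]
d0 [[-0.962, -0.123, 0.245, 0.203], [-0.274, 0.493, -0.826, 0.958], [-0.02, -0.861, -0.508, 0.645]]
w0 [[1.0, 0.001, -0.002, 0.625], [0.001, -0.953, -0.302, 0.084], [-0.003, 0.302, -0.953, 0.385]]
[6.24430027e-01 1.38845538e-04 2.21775858e-01] [ 7.07094083e-01  7.07118958e-01 -4.98044608e-04 -6.99264270e-04] 0.15 [ 0.08420813 -0.31746478 -0.37640886] 0.08707206042382978
```

View pics/m0.png

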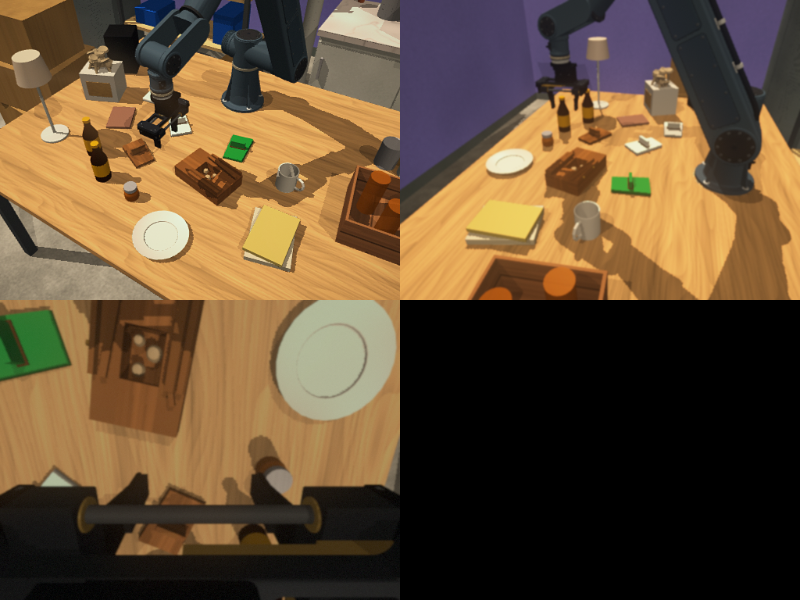

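Candidates for the lid in the full-size scene picture: brown at (178,194), green at (305,190) and white ones near (230,160) and (195,125). There is also a brown book at (155,150). The brown one with the handle bar by the bottles fits the wooden lid, so I'll confirm it in a crop.

```bash
python3 - <<'E'
from h import *
a=cv2.imread('pics/s0.png');b=cv2.imread('pics/d0.png');c=cv2.imread('pics/w0.png')
r=lambda i,x,y,w,h:cv2.resize(i[y:y+h,x:x+w],(400,300),interpolation=cv2.INTER_CUBIC)
# each crop origin/scale
cv2.imwrite('pics/m1.png',np.vstack([np.hstack([r(a,140,165,80,60),r(b,210,150,80,60)]),np.hstack([r(a,215,180,100,75+0),r(c,80,0,240,180)])]))
E
```

```text
(no output)
```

View pics/m1.png

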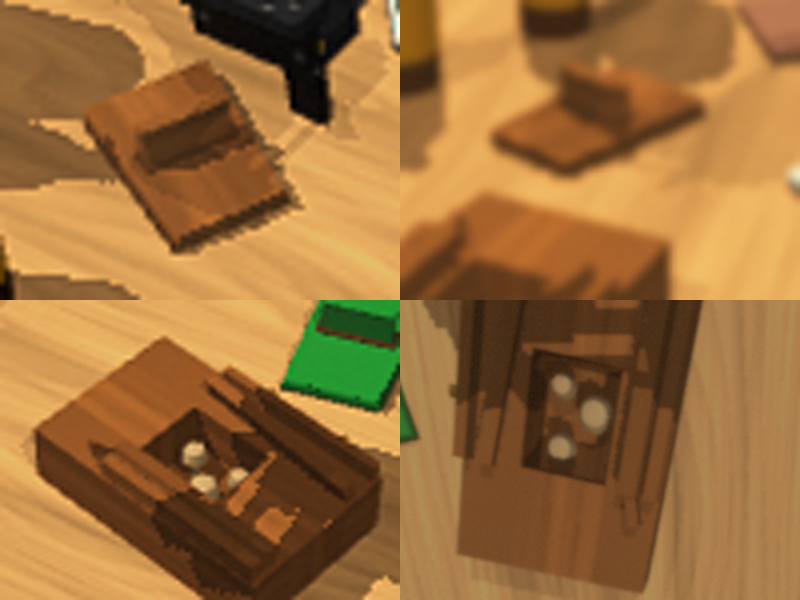

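The crops confirm it: the brown wooden lid with a bar handle is at scene (178,194). In the wrist view, the box's open end is at the bottom, from about (115,152) to (225,175).

```bash
python3 - <<'E'
from h import *
t=world('s0',[(157,187.4),(181.6,177.4),(198.4,204),(175.6,213)],.014);print(t.round(3),t.mean(0))
for a,b in((0,1),(1,2),(2,3),(3,0)):print(np.linalg.norm(t[a]-t[b]))
g=world('s0',[(140+142/5,165+133/5),(140+228/5,165+97/5)],.044);print('bar',g)
w=world('w0',[(80+58*.6,253*.6),(80+238*.6,290*.6)],.052);print(w,np.linalg.norm(w[0]-w[1]))
E
```

```text
[[ 0.578 -0.273  0.014]
 [ 0.497 -0.235  0.014]
 [ 0.569 -0.11   0.014]
 [ 0.638 -0.147  0.014]] [ 0.5703761  -0.19140296  0.014     ]
0.08995552773024496
0.1438629869252789
0.07784198098374996
0.13946049924583254
bar [[ 0.59660855 -0.20456988  0.044     ]
 [ 0.54166486 -0.178615    0.044     ]]
[[ 0.45002516  0.02724061  0.052     ]
 [ 0.58292841 -0.00093441  0.052     ]] 0.1358569310397821
```

Call:
arm_command(delta_rot=[[0,0,0],[0,0,0],[0,0,0],[0,0,0],[0,0,0]], delta_pos=[[0.04,-0.03,0],[0.07,-0.065,0],[0.07,-0.065,0],[0.07,-0.065,0],[0.07,-0.065,0]], gripper=[-1,-1,-1,-1,-1])

```text
time: 0.57
position: [0.56, 0.0704, 0.2227]
tool_rot: [0.707, 0.708, 0.0, 0.0]
ft_force: [0.2, 0.9, -0.0]
grip_width: 0.0872
grip_force: 0.0
```

```bash
python3 - <<'E'
from h import *
c=shot('wrist','w1.png')['pixels'];cv2.imwrite('pics/w1b.png',cv2.resize(c,(800,600),interpolation=cv2.INTER_CUBIC))
print(np.load('pics/w1.npz')['K'])
print('bottle tops',world('s0',[(125,183),(111,155)],.177),'jar',world('s0',[(168,236)],.06), 'mug', world('s0',[(367,216)],.085))
E
```

```text
[270.24149245 270.24149245 254.96856084 189.43600475]
bottle tops [[ 0.73236686 -0.22595333  0.177     ]
 [ 0.66153697 -0.34913917  0.177     ]] jar [[ 0.75108552 -0.07673737  0.06      ]] mug [[0.41309161 0.37725642 0.085     ]]
```

View pics/w1b.png

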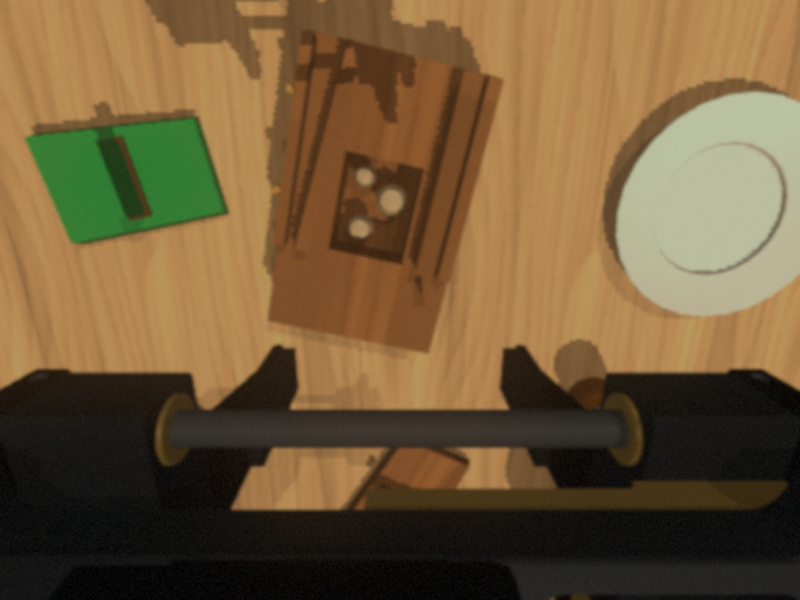

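```bash
python3 - <<'E'
from h import *
s=.64
w=world('w1',np.array([(269,320),(428,352)])*s,.052);k=world('w1',np.array([(347,152),(422,168),(403,263),(331,247)])*s,.052)
ang=lambda v:np.degrees(np.arctan2(v[1],v[0]))
print('end',w,np.linalg.norm(w[1]-w[0]),ang(w[1]-w[0])+90)
print('well',k,[np.linalg.norm(k[i]-k[i-1]) for i in range(4)], ang(k[0]-k[3]),ang(k[1]-k[2]),ang(k[1]-k[0])+90,ang(k[2]-k[3])+90)
m=w.mean(0);c=k.mean(0);print('endmid',m,'well c',c,ang(c-m),np.linalg.norm(c-m))
r=world('w1',np.array([(457,75),(415,258)])*s,.068);print('right rail top inner',r,ang(r[0]-r[1]))
for yaw in(77,78,79):
    t=np.radians(yaw);X=np.array([np.cos(t),np.sin(t)]);Y=np.array([-X[1],X[0]])
    O=m[:2]+.11*X;print(yaw,O,'well',[(c[:2]-O)@X,(c[:2]-O)@Y],'rail y',(r[:,:2]-O)@Y,'x',(r[:,:2]-O)@X)
E
```

```text
end [[ 0.4506317   0.0268131   0.052     ]
 [ 0.58568349 -0.00251694  0.052     ]] 0.13819999213808623 77.74699072135526
well [[0.52120195 0.16136227 0.052     ]
 [0.57756933 0.15002107 0.052     ]
 [0.56359304 0.07637302 0.052     ]
 [0.5059027  0.08935731 0.052     ]] [np.float64(0.07361237919266674), np.float64(0.05749698945039244), np.float64(0.07496246946151579), np.float64(0.059133462810238895)] 78.00447511917345 79.2546776413922 78.62388313261054 77.31586975753201
endmid [0.5181576  0.01214808 0.052     ] well c [0.54206676 0.11927842 0.052     ] 77.41900633294568 0.10976591885854277
right rail top inner [[0.59926692 0.21057392 0.068     ]
 [0.57260004 0.08406532 0.068     ]] 78.0968170613745
77 [0.54290221 0.11932879] well [np.float64(-0.00023701629953131912), np.float64(0.0008027154108647805)] rail y [-0.03439439 -0.03686922] x [ 0.10158583 -0.02767911]
78 [0.54102788 0.11974432] well [np.float64(-0.00023972441799394962), np.float64(-0.001113035049889838)] rail y [-0.03808184 -0.03830031] x [ 0.10095334 -0.0283351 ]
79 [0.53914659 0.12012707] well [np.float64(-0.0002758665796705427), np.float64(-0.003028446469386087)] rail y [-0.04175768 -0.03971972] x [ 0.10025659 -0.02901597]
```

Call:
arm_command(delta_rot=[[0,0,-64],[0,0,-64],[0,0,-64],[0,0,-64],[0,0,-64],[0,0,-64],[0,0,-64],[0,0,-64],[0,0,-64],[0,0,-64],[0,0,-64],[0,0,-64]], delta_pos=[[-0.292,0.073,0],[-0.292,0.073,0],[-0.292,0.073,0],[-0.292,0.073,0],[-0.292,0.073,0],[-0.292,0.073,0],[-0.292,0.073,0],[-0.292,0.073,0],[-0.292,0.073,0],[-0.292,0.073,0],[-0.292,0.073,0],[-0.292,0.073,0]], gripper=[-1,-1,-1,-1,-1,-1,-1,-1,-1,-1,-1,-1])

```text
time: 1.62
position: [0.633, -0.2222, 0.2223]
tool_rot: [0.226, 0.974, 0.0, -0.0]
ft_force: [-0.3, -0.0, -0.3]
grip_width: 0.0868
grip_force: 0.0
```

```bash
python3 - <<'E'
from h import *
c=shot('wrist','w2.png')['pixels'];cv2.imwrite('pics/w2b.png',cv2.resize(c,(800,600),interpolation=cv2.INTER_CUBIC))
o=status.get_obs();print(o['time'],o['q'])
E
```

```text
1.6667 [-5.03113317e-01  5.91099888e-01  1.30861415e+00  2.54098890e-05
  1.24204028e+00 -1.61847324e+00]
```

View pics/w2b.png

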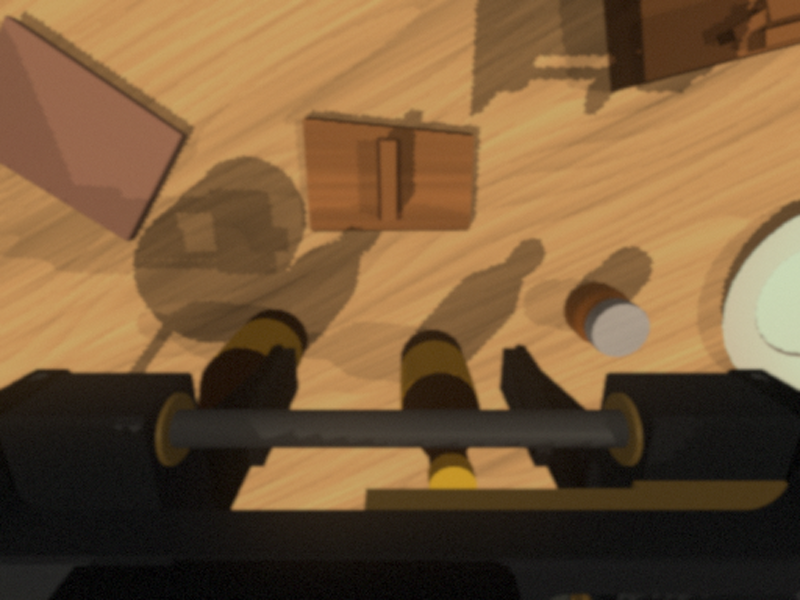

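The wooden lid's top corners are at about (305,118), (477,133), (470,229) and (312,230). Its handle bar top runs from (387,139) to (391,219), with the narrow end to the right.

```bash
python3 - <<'E'
from h import *
s=.64
ang=lambda v:np.degrees(np.arctan2(v[1],v[0]))
k=world('w2',np.array([(305,118),(477,133),(470,229),(312,230)])*s,.014);b=world('w2',np.array([(387.5,139),(390.5,219)])*s,.044)
print(k,[np.linalg.norm(k[i]-k[i-1]) for i in range(4)])
print('straight',ang(k[2]-k[3]),'tap',ang(k[1]-k[0])+5.7,'bar',ang(b[0]-b[1])-90,np.linalg.norm(b[0]-b[1]),b.mean(0))
o=status.get_obs();T=R.from_quat(o['tool_rot']).as_matrix();print(T.round(4),o['position'])
for yaw in (63.5,64.5,65.5):
    t=np.radians(yaw);X=np.array([np.cos(t),np.sin(t)]);Y=np.array([-X[1],X[0]])
    C=np.array([(np.array(p[:2])@X,np.array(p[:2])@Y) for p in k]); 
    print(yaw,'mid x',C[:,0].mean(),'straight y+.045',C[2:,1]+.045,'bar xy',b[:,:2]@X,b[:,:2]@Y, b.mean(0)[:2]@Y)
E
```

```text
[[ 0.49351715 -0.23802096  0.014     ]
 [ 0.56571024 -0.11673116  0.014     ]
 [ 0.6357572  -0.1530007   0.014     ]
 [ 0.57537158 -0.27808865  0.014     ]] [np.float64(0.09113488518071422), np.float64(0.1411490583713615), np.float64(0.07888000577517096), np.float64(0.1389007429939858)]
straight 64.23129317516927 tap 64.93840339097423 bar 65.71732934020875 0.06024806121017166 [ 0.56653846 -0.1972995   0.044     ]
[[-8.981e-01  4.399e-01 -1.000e-04]
 [ 4.399e-01  8.981e-01  1.000e-04]
 [ 2.000e-04  0.000e+00 -1.000e+00]] [ 0.63303034 -0.22168111  0.2224611 ]
63.5 mid x 0.07743785735153683 straight y+.045 [-0.59222954 -0.59400235] bar xy [0.07505262 0.07738362] [-0.56494787 -0.62515082] -0.5950493460451478
64.5 mid x 0.06703114596711478 straight y+.045 [-0.59469359 -0.59404217] bar xy [0.06518149 0.06646145] [-0.56617167 -0.62640614] -0.5962889067157107
65.5 mid x 0.05660401624628569 straight y+.045 [-0.59696278 -0.59388734] bar xy [0.0552905  0.05551903] [-0.56722302 -0.62747065] -0.5973468320089075
```

Call:
arm_command(delta_rot=[[0,0,-0.7],[0,0,-0.7],[0,0,-0.7],[0,0,-0.7],[0,0,-0.7],[0,0,-0.7],[0,0,-0.7],[0,0,-0.7],[0,0,-0.7],[0,0,-0.7]], delta_pos=[[0.04,-0.004,0],[0.07,-0.007,0.02],[0.07,-0.007,0.06],[0.07,-0.007,0.1],[0.07,-0.007,0.14],[0.07,-0.007,0.17],[0.07,-0.007,0.19],[0.07,-0.007,0.2],[0.07,-0.007,0.205],[0.07,-0.007,0.205]], gripper=[-1,-1,-1,-1,-1,-1,-1,-1,-1,-1])

```text
time: 2.5
position: [0.5672, -0.1972, 0.0173]
tool_rot: [0.219, 0.976, 0.0, -0.0]
ft_force: [-1.3, 0.7, 0.7]
grip_width: 0.0867
grip_force: 0.0
```

Call:
arm_command(delta_rot=[[0,0,0],[0,0,0],[0,0,0],[0,0,0],[0,0,0],[0,0,0],[0,0,0],[0,0,0],[0,0,0],[0,0,0],[0,0,0],[0,0,0]], delta_pos=[[0,0,0],[0,0,0],[0,0,0],[0,0,0],[0,0,0],[0,0,0],[0,0,0],[0,0,0],[0,0,0],[0,0,0],[0,0,0],[0,0,0]], gripper=[1,1,1,1,1,1,1,1,1,1,1,1], grip_force=35)

```text
time: 3.5
position: [0.567, -0.1976, 0.0175]
tool_rot: [0.219, 0.976, 0.0, -0.0]
ft_force: [0.0, -1.0, 0.0]
grip_width: 0.0153
grip_force: 0.0
```

Call:
arm_command(delta_rot=[[0,0,0],[0,0,0],[0,0,0],[0,0,0],[0,0,0],[0,0,0],[0,0,0],[0,0,0],[0,0,0]], delta_pos=[[0,0,0],[0,0,0],[0,0,0],[0,0,0],[0,0,-0.01],[0,0,-0.04],[0,0,-0.08],[0,0,-0.1],[0,0,-0.1]], gripper=[1,1,1,1,1,1,1,1,1])

```text
time: 4.25
position: [0.5702, -0.199, 0.123]
tool_rot: [0.219, 0.976, -0.001, 0.005]
ft_force: [1.4, -0.6, -2.0]
grip_width: 0.0118
grip_force: 35.0
```

```bash
python3 - <<'E'
from h import *
o=status.get_obs();T=R.from_quat(o['tool_rot']).as_matrix()
print(o['time'],o['position'],o['ft_force'],o['moment'],o['grip_force'],np.degrees(np.arctan2(T[1,1],T[0,1])),T.round(4))
def plan(x,yaw=77.9,O=(.5415,.1195)):
    t=np.radians(yaw);X=np.array([np.cos(t),np.sin(t)]);return np.array(O)+x*X
for x in (-.13,-.125,-.08): 
    p=plan(x);d=p-o['position'][:2];print(x,p,'tool',d@T[:2,0],d@T[:2,1])
E
```

```text
4.25 [ 0.57019189 -0.19902681  0.12301609] [ 1.36709199 -0.6201762  -1.97810948] [ 0.07940516 -0.06252701  0.00687514] 34.99535819515586 64.71668196167224 [[-9.042e-01  4.271e-01  9.200e-03]
 [ 4.271e-01  9.042e-01 -5.000e-03]
 [-1.050e-02 -6.000e-04 -9.999e-01]]
-0.13 [ 0.51424959 -0.00761182] tool 0.13232745054673115 0.14918607762027927
-0.125 [ 0.51529768 -0.0027229 ] tool 0.13346769318380738 0.15405430344530638
-0.08 [0.52473051 0.04127734] tool 0.1437298769174935 0.19786833587055033
```

Call:
arm_command(delta_rot=[[0,0,-4],[0,0,-8],[0,0,-12],[0,0,-13.2],[0,0,-13.2],[0,0,-13.2],[0,0,-13.2],[0,0,-13.2],[0,0,-13.2],[0,0,-13.2]], delta_pos=[[0.02,0.025,0],[0.045,0.055,0],[0.07,0.085,0],[0.095,0.115,0],[0.12,0.14,0],[0.135,0.153,0],[0.135,0.153,0],[0.135,0.153,0],[0.135,0.153,0],[0.135,0.153,0]], gripper=[1,1,1,1,1,1,1,1,1,1])

```text
time: 5.08
position: [0.5112, -0.0026, 0.1173]
tool_rot: [0.106, 0.994, -0.0, 0.0]
ft_force: [0.4, -0.2, -3.0]
grip_width: 0.0118
grip_force: 35.0
```

```bash
cat >> h.py <<'E'
def st(yaw=77.9,O=(.5415,.1195)):
    o=status.get_obs();T=R.from_quat(o['tool_rot']).as_matrix();t=np.radians(yaw);X=np.array([np.cos(t),np.sin(t)]);Y=np.array([-X[1],X[0]])
    d=o['position'][:2]-np.array(O);f=o['ft_force']
    print('t',round(o['time'],2),'box x,y mm',1e3*np.round([d@X,d@Y],4),'z',round(o['position'][2],4),'yaw',np.degrees(np.arctan2(T[1,1],T[0,1])).round(2),'tilt(deg) about',np.degrees(T[2,:2]).round(2),'F along,side,z',np.round([f[:2]@X,f[:2]@Y,f[2]],1),'M',o['moment'].round(2),'grip',o['grip_width'].round(4))
E
python3 - <<'E'
from h import *
st()
c=shot('wrist','w3.png')['pixels'];s=shot('scene','s3.png')['pixels'];d=shot('side','d3.png')['pixels']
r=lambda i,x,y,w,h:cv2.resize(i[y:y+h,x:x+w],(400,300),interpolation=cv2.INTER_CUBIC)
cv2.imwrite('pics/m3.png',np.vstack([np.hstack([r(s,180,120,160,120),r(d,160,130,160,120)]),np.hstack([r(c,0,0,512,384),r(c,256,0,256,192)])]))
st()
E
```

```text
Traceback (most recent call last):
  File "h.py", line 21, in st
    print('t',round(o['time'],2),'box x,y mm',1e3*np.round([d@X,d@Y],4),'z',round(o['position'][2],4),'yaw',np.degrees(np.arctan2(T[1,1],T[0,1])).round(2),'tilt(deg) about',np.degrees(T[2,:2]).round(2),'F along,side,z',np.round([f[:2]@X,f[:2]@Y,f[2]],1),'M',o['moment'].round(2),'grip',o['grip_width'].round(4))
                                                                                                                                                                                                                                                                                              ^^^^^^^^^^^^^^^^^^^^^
AttributeError: 'float' object has no attribute 'round'
```

```bash
sed -i "s/o\['grip_width'\].round(4)/round(o['grip_width'],4)/" h.py
python3 - <<'E'
from h import *
st()
c=shot('wrist','w3.png')['pixels'];s=shot('scene','s3.png')['pixels'];d=shot('side','d3.png')['pixels']
r=lambda i,x,y,w,h:cv2.resize(i[y:y+h,x:x+w],(400,300),interpolation=cv2.INTER_CUBIC)
cv2.imwrite('pics/m3.png',np.vstack([np.hstack([r(s,180,120,160,120),r(d,160,130,160,120)]),np.hstack([r(c,0,0,512,384),r(c,256,0,256,192)])]))
st()
E
```

```text
t 5.08 box x,y mm [-125.7    4.1] z 0.1173 yaw 77.84 tilt(deg) about [-0.05 -0.01] F along,side,z [-0.1 -0.4 -3. ] M [ 0.09 -0.09  0.01] grip 0.0118
t 5.23 box x,y mm [-125.9    4.3] z 0.1174 yaw 77.8 tilt(deg) about [-0.02 -0.  ] F along,side,z [ 0.8 -1.2 -2.5] M [ 0.03 -0.04 -0.01] grip 0.0118
```

View pics/m3.png

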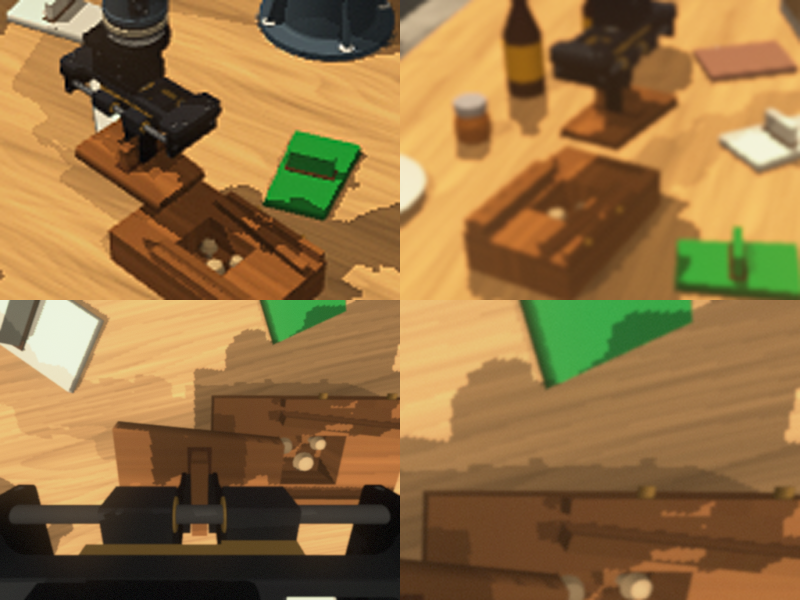

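Call:
arm_command(delta_rot=[[0,0,0],[0,0,0],[0,0,0],[0,0,0],[0,0,0],[0,0,0]], delta_pos=[[-0.0015,0,0.02],[-0.0015,0,0.035],[-0.0015,0,0.043],[-0.0015,0,0.046],[-0.0015,0,0.047],[-0.0015,0,0.047]], gripper=[1,1,1,1,1,1])

```text
time: 5.73
position: [0.5121, -0.0021, 0.0706]
tool_rot: [0.106, 0.994, -0.0, 0.0]
ft_force: [-0.4, 0.4, -2.6]
grip_width: 0.0114
grip_force: 35.0
```

Call:
arm_command(delta_rot=[[0,0,0],[0,0,0],[0,0,0]], delta_pos=[[0,0,0.0007],[0,0,0.0015],[0,0,0.0015]], gripper=[1,1,1])

```text
time: 5.98
position: [0.5121, -0.0019, 0.0695]
tool_rot: [0.105, 0.994, -0.0, 0.0]
ft_force: [-0.1, -0.3, -2.4]
grip_width: 0.0119
grip_force: 35.0
```

```bash
python3 -c "
from h import *
st()"
```

```text
t 5.98 box x,y mm [-124.9    3.3] z 0.0695 yaw 77.91 tilt(deg) about [-0.06 -0.  ] F along,side,z [-0.3  0.1 -2.4] M [ 0.08 -0.05 -0.07] grip 0.0119
```

Call:
arm_command(delta_rot=[[0,0,0],[0,0,0],[0,0,0]], delta_pos=[[0,0,0.0005],[0,0,0.001],[0,0,0.001]], gripper=[1,1,1])

```text
time: 6.23
position: [0.5122, -0.002, 0.0694]
tool_rot: [0.105, 0.994, -0.0, 0.001]
ft_force: [-1.9, 0.4, 7.8]
grip_width: 0.0121
grip_force: 35.0
```

```bash
python3 -c "
from h import *
st()"
```

```text
t 6.23 box x,y mm [-124.9    3.2] z 0.0694 yaw 77.91 tilt(deg) about [-0.08 -0.01] F along,side,z [-0.   1.9  7.8] M [0.16 0.3  0.01] grip 0.0121
```

Call:
arm_command(delta_rot=[[0,0,0],[0,0,0],[0,0,0],[0,0,0],[0,0,0],[0,0,0],[0,0,0],[0,0,0]], delta_pos=[[0,0,-0.0004],[0,0.003,-0.0004],[0,0.007,-0.0004],[0,0.011,-0.0004],[0,0.015,-0.0004],[0,0.019,-0.0004],[0,0.022,-0.0004],[0,0.022,-0.0004]], gripper=[1,1,1,1,1,1,1,1])

```text
time: 6.9
position: [0.5178, 0.0192, 0.0694]
tool_rot: [0.105, 0.994, -0.001, 0.002]
ft_force: [-0.7, -2.7, 5.0]
grip_width: 0.0119
grip_force: 35.0
```

```bash
python3 -c "
from h import *
st()"
```

```text
t 6.9 box x,y mm [-103.     2.1] z 0.0694 yaw 77.97 tilt(deg) about [-0.19 -0.05] F along,side,z [-2.8  0.1  5. ] M [-0.29  0.1   0.08] grip 0.0119
```

Call:
arm_command(delta_rot=[[0,0,0],[0,0,0],[0,0,0],[0,0,0],[0,0,0],[0,0,0],[0,0,0],[0,0,0],[0,0,0]], delta_pos=[[0,0.003,-0.0003],[0,0.008,-0.0003],[0,0.013,-0.0003],[0,0.018,-0.0003],[0,0.023,-0.0003],[0,0.028,-0.0003],[0,0.033,-0.0003],[0,0.033,-0.0003],[0,0.033,-0.0003]], gripper=[1,1,1,1,1,1,1,1,1])

```text
time: 7.65
position: [0.5242, 0.0523, 0.0694]
tool_rot: [0.105, 0.994, 0.0, 0.001]
ft_force: [0.1, -1.4, 4.9]
grip_width: 0.0118
grip_force: 35.0
```

```bash
python3 - <<'E'
from h import *
st()
c=shot('wrist','w4.png')['pixels'];s=shot('scene','s4.png')['pixels'];d=shot('side','d4.png')['pixels']
r=lambda i,x,y,w,h:cv2.resize(i[y:y+h,x:x+w],(400,300),interpolation=cv2.INTER_CUBIC)
cv2.imwrite('pics/m4.png',np.vstack([np.hstack([r(s,200,150,120,90),r(d,170,160,120,90)]),np.hstack([r(c,0,0,512,384),r(c,200,80,160,120)])]))
E
```

```text
t 7.65 box x,y mm [-69.3   2.8] z 0.0694 yaw 77.92 tilt(deg) about [-0.11  0.01] F along,side,z [-1.3 -0.4  4.9] M [-0.11  0.09  0.09] grip 0.0118
```

View pics/m4.png

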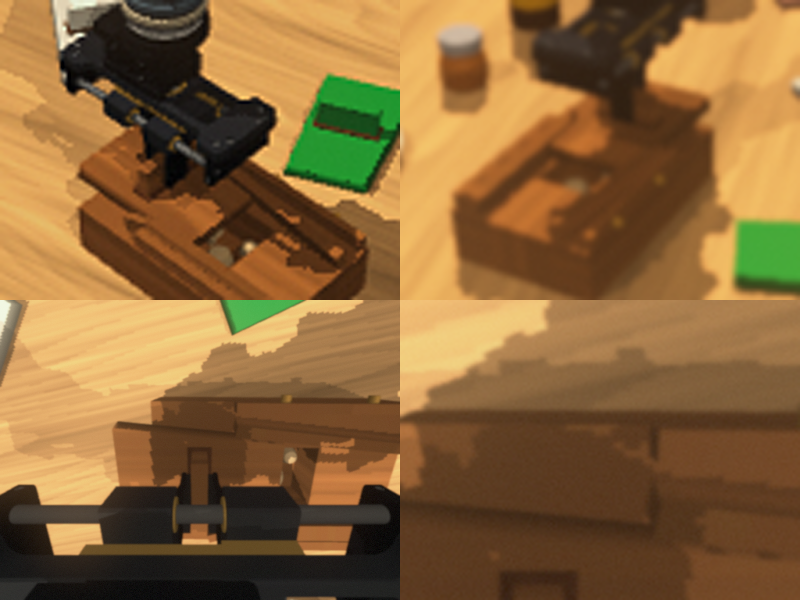

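The lid's nose is between the rails, flat and unforced. Next I'll nudge it sideways to seat it on the straight rail.

Call:
arm_command(delta_rot=[[0,0,0],[0,0,0],[0,0,0],[0,0,0]], delta_pos=[[-0.001,0,-0.0003],[-0.002,0,-0.0003],[-0.0025,0,-0.0003],[-0.0025,0,-0.0003]], gripper=[1,1,1,1])

```text
time: 8.13
position: [0.5241, 0.0523, 0.0694]
tool_rot: [0.105, 0.994, 0.0, -0.002]
ft_force: [-3.6, 0.6, 8.3]
grip_width: 0.0115
grip_force: 35.0
```

```bash
python3 -c "
from h import *
st()"
```

```text
t 8.13 box x,y mm [-69.3   2.9] z 0.0694 yaw 77.91 tilt(deg) about [0.19 0.02] F along,side,z [-0.2  3.7  8.3] M [0.17 0.52 0.07] grip 0.0115
```

Call:
arm_command(delta_rot=[[0,0,0],[0,0,0],[0,0,0],[0,0,0]], delta_pos=[[0,0,-0.0003],[0,0,-0.0006],[0,0,-0.0006],[0,0,-0.0006]], gripper=[1,1,1,1])

```text
time: 8.47
position: [0.5245, 0.0522, 0.0695]
tool_rot: [0.106, 0.994, 0.0, -0.001]
ft_force: [-4.3, 2.6, 5.6]
grip_width: 0.0123
grip_force: 35.0
```

```bash
python3 -c "
from h import *
st()"
```

```text
t 8.47 box x,y mm [-69.4   2.6] z 0.0695 yaw 77.89 tilt(deg) about [0.16 0.03] F along,side,z [1.7 4.8 5.6] M [0.58 0.52 0.05] grip 0.0123
```

Call:
arm_command(delta_rot=[[0,0,0],[0,0,0],[0,0,0],[0,0,0],[0,0,0],[0,0,0],[0,0,0],[0,0,0],[0,0,0]], delta_pos=[[0.001,0.003,-0.0003],[0.001,0.007,-0.0003],[0.001,0.011,-0.0003],[0.001,0.015,-0.0003],[0.001,0.019,-0.0003],[0.001,0.023,-0.0003],[0.001,0.027,-0.0003],[0.001,0.03,-0.0003],[0.001,0.03,-0.0003]], gripper=[1,1,1,1,1,1,1,1,1])

```text
time: 9.22
position: [0.5313, 0.0816, 0.0699]
tool_rot: [0.105, 0.994, 0.0, 0.0]
ft_force: [-0.1, -0.2, -2.5]
grip_width: 0.0116
grip_force: 35.0
```

```bash
python3 -c "
from h import *
st()"
```

```text
t 9.22 box x,y mm [-39.2   2.1] z 0.0699 yaw 77.94 tilt(deg) about [-0.02  0.01] F along,side,z [-0.3  0.1 -2.5] M [ 0.12 -0.11  0.03] grip 0.0116
```

Call:
arm_command(delta_rot=[[0,0,0],[0,0,0],[0,0,0],[0,0,0]], delta_pos=[[-0.001,0,0.0001],[-0.002,0,0.0002],[-0.002,0,0.0002],[-0.002,0,0.0002]], gripper=[1,1,1,1])

```text
time: 9.55
position: [0.532, 0.0807, 0.0696]
tool_rot: [0.106, 0.994, 0.0, -0.001]
ft_force: [-1.6, 1.9, -2.3]
grip_width: 0.0117
grip_force: 35.0
```

```bash
python3 -c "
from h import *
st()"
```

```text
t 9.55 box x,y mm [-40.    1.2] z 0.0696 yaw 77.88 tilt(deg) about [ 0.13 -0.  ] F along,side,z [ 1.5  1.9 -2.3] M [0.37 0.32 0.09] grip 0.0117
```

Call:
arm_command(delta_rot=[[0,0,0],[0,0,0],[0,0,0],[0,0,0],[0,0,0],[0,0,0]], delta_pos=[[0,0.002,0.0002],[0,0.004,0.0002],[0,0.006,0.0002],[0,0.008,0.0002],[0,0.008,0.0002],[0,0.008,0.0002]], gripper=[1,1,1,1,1,1])

```text
time: 10.05
position: [0.5335, 0.0878, 0.0695]
tool_rot: [0.105, 0.994, -0.001, -0.001]
ft_force: [-3.5, -2.4, 0.7]
grip_width: 0.0118
grip_force: 35.0
```

Call:
arm_command(delta_rot=[[0,0,0],[0,0,0],[0,0,0],[0,0,0],[0,0,0]], delta_pos=[[0,0.002,0],[0,0.004,0],[0,0.006,0],[0,0.006,0],[0,0.006,0]], gripper=[1,1,1,1,1])

```text
time: 10.47
position: [0.5348, 0.0937, 0.0695]
tool_rot: [0.106, 0.994, -0.0, -0.001]
ft_force: [-4.0, -2.6, 0.2]
grip_width: 0.0117
grip_force: 35.0
```

```bash
python3 -c "
from h import *
st()"
```

```text
t 10.47 box x,y mm [-26.7   1.1] z 0.0695 yaw 77.88 tilt(deg) about [ 0.13 -0.07] F along,side,z [-3.4  3.3  0.2] M [-0.33  0.61 -0.08] grip 0.0117
```

Call:
arm_command(delta_rot=[[0,0,0],[0,0,0],[0,0,0],[0,0,0],[0,0,0]], delta_pos=[[0,0.002,0],[0,0.004,0],[0,0.006,0],[0,0.006,0],[0,0.006,0]], gripper=[1,1,1,1,1])

```text
time: 10.88
position: [0.5361, 0.0995, 0.0695]
tool_rot: [0.106, 0.994, -0.0, -0.001]
ft_force: [-3.9, -2.0, 0.0]
grip_width: 0.0117
grip_force: 35.0
```

```bash
python3 -c "
from h import *
st()"
```

```text
t 10.88 box x,y mm [-20.6   1.1] z 0.0695 yaw 77.88 tilt(deg) about [ 0.13 -0.07] F along,side,z [-2.8  3.4  0. ] M [-0.32  0.63 -0.13] grip 0.0117
```

Call:
arm_command(delta_rot=[[0,0,0],[0,0,0],[0,0,0],[0,0,0],[0,0,0]], delta_pos=[[0,0.002,0],[0,0.004,0],[0,0.006,0],[0,0.006,0],[0,0.006,0]], gripper=[1,1,1,1,1])

```text
time: 11.3
position: [0.5374, 0.1054, 0.0695]
tool_rot: [0.106, 0.994, -0.0, -0.001]
ft_force: [-3.8, -2.9, 0.7]
grip_width: 0.012
grip_force: 35.0
```

```bash
python3 -c "
from h import *
st()"
```

```text
t 11.3 box x,y mm [-14.6   1. ] z 0.0695 yaw 77.88 tilt(deg) about [ 0.12 -0.06] F along,side,z [-3.6  3.1  0.7] M [-0.31  0.62 -0.21] grip 0.012
```

Call:
arm_command(delta_rot=[[0,0,0],[0,0,0],[0,0,0],[0,0,0],[0,0,0]], delta_pos=[[0,0.002,0],[0,0.004,0],[0,0.006,0],[0,0.006,0],[0,0.006,0]], gripper=[1,1,1,1,1])

```text
time: 11.72
position: [0.5384, 0.11, 0.0695]
tool_rot: [0.105, 0.994, -0.001, -0.001]
ft_force: [-5.9, -6.9, 1.9]
grip_width: 0.0117
grip_force: 35.0
```

```bash
python3 -c "
from h import *
st()"
```

```text
t 11.72 box x,y mm [-9.9  1.1] z 0.0695 yaw 77.93 tilt(deg) about [ 0.14 -0.18] F along,side,z [-8.   4.3  1.9] M [-1.09  0.67 -0.21] grip 0.0117
```

Call:
arm_command(delta_rot=[[0,0,0],[0,0,0],[0,0,0],[0,0,0],[0,0,0]], delta_pos=[[0,0.0015,0],[0,0.003,0],[0,0.0045,0],[0,0.005,0],[0,0.005,0]], gripper=[1,1,1,1,1])

```text
time: 12.13
position: [0.539, 0.113, 0.0695]
tool_rot: [0.105, 0.995, -0.003, -0.002]
ft_force: [-5.5, -14.0, 2.0]
grip_width: 0.0117
grip_force: 35.1
```

```bash
python3 -c "
from h import *
st()"
```

```text
t 12.13 box x,y mm [-6.9  1.1] z 0.0695 yaw 78.0 tilt(deg) about [ 0.18 -0.37] F along,side,z [-14.8   2.4   2. ] M [-2.14  0.78 -0.23] grip 0.0117
```

Call:
arm_command(delta_rot=[[0,0,0],[0,0,0],[0,0,0],[0,0,0],[0,0,0]], delta_pos=[[0.001,0,-0.0002],[0.0015,0.0005,-0.0003],[0.0015,0.001,-0.0003],[0.0015,0.0015,-0.0003],[0.0015,0.0015,-0.0003]], gripper=[1,1,1,1,1])

```text
time: 12.55
position: [0.5392, 0.1142, 0.0697]
tool_rot: [0.104, 0.995, -0.003, -0.001]
ft_force: [-4.2, -15.2, -0.4]
grip_width: 0.0117
grip_force: 35.0
```

```bash
python3 -c "
from h import *
st()"
```

```text
t 12.55 box x,y mm [-5.6  1.1] z 0.0697 yaw 78.01 tilt(deg) about [ 0.03 -0.38] F along,side,z [-15.7   0.9  -0.4] M [-2.55  0.52 -0.25] grip 0.0117
```

Call:
arm_command(delta_rot=[[0,0,0],[0,0,0],[0,0,0],[0,0,0]], delta_pos=[[0,0.001,0],[0,0.002,0],[0,0.002,0],[0,0.002,0]], gripper=[1,1,1,1])

```text
time: 12.88
position: [0.5395, 0.1157, 0.0697]
tool_rot: [0.104, 0.995, -0.004, -0.001]
ft_force: [-4.6, -17.1, 0.9]
grip_width: 0.0121
grip_force: 35.0
```

```bash
python3 -c "
from h import *
st()"
```

```text
t 12.88 box x,y mm [-4.1  1.1] z 0.0697 yaw 78.03 tilt(deg) about [ 0.04 -0.42] F along,side,z [-17.6   0.9   0.9] M [-2.74  0.59 -0.21] grip 0.0121
```

Call:
arm_command(delta_rot=[[0,0,0],[0,0,0],[0,0,0],[0,0,0]], delta_pos=[[0,0.0005,0],[0,0.001,0],[0,0.001,0],[0,0.001,0]], gripper=[1,1,1,1])

```text
time: 13.22
position: [0.5396, 0.1161, 0.0697]
tool_rot: [0.104, 0.995, -0.004, -0.001]
ft_force: [-4.1, -19.1, 0.2]
grip_width: 0.0117
grip_force: 35.0
```

```bash
python3 -c "
from h import *
st()"
```

```text
t 13.22 box x,y mm [-3.7  1.1] z 0.0697 yaw 78.04 tilt(deg) about [ 0.05 -0.47] F along,side,z [-19.5  -0.    0.2] M [-3.03  0.6  -0.27] grip 0.0117
```

Call:
arm_command(delta_rot=[[0,0,0],[0,0,0],[0,0,0],[0,0,0],[0,0,0]], delta_pos=[[0,-0.001,0],[0,-0.002,0],[0,-0.003,0],[0,-0.004,0],[0,-0.004,0]], gripper=[1,1,1,1,1])

```text
time: 13.63
position: [0.5397, 0.1161, 0.0698]
tool_rot: [0.105, 0.994, -0.001, 0.0]
ft_force: [-1.8, -5.8, -2.2]
grip_width: 0.0116
grip_force: 35.0
```

```bash
python3 -c "
from h import *
st()"
```

```text
t 13.63 box x,y mm [-3.7  1.1] z 0.0698 yaw 77.91 tilt(deg) about [-0.03 -0.1 ] F along,side,z [-6.   0.6 -2.2] M [-1.12  0.37 -0.13] grip 0.0116
```

Call:
arm_command(delta_rot=[[0,0,0],[0,0,0],[0,0,0],[0,0,0],[0,0,0],[0,0,0],[0,0,0],[0,0,0],[0,0,0],[0,0,0]], delta_pos=[[0,-0.001,0.0001],[0,-0.0017,0.0002],[0,-0.0017,0.0002],[0,-0.0017,0.0002],[0,-0.0017,0.0002],[0,-0.0017,0.0002],[0,-0.0017,0.0002],[0,-0.0017,0.0002],[0,-0.0017,0.0002],[0,-0.0017,0.0002]], gripper=[1,1,1,-0.4,-0.4,-0.4,-0.4,-0.4,-0.4,-0.4])

```text
time: 14.47
position: [0.5392, 0.1159, 0.0697]
tool_rot: [0.105, 0.994, 0.0, 0.0]
ft_force: [-0.2, -0.2, -1.1]
grip_width: 0.0504
grip_force: 0.0
```

Call:
arm_command(delta_rot=[[0,0,0],[0,0,0],[0,0,0],[0,0,0],[0,0,0],[0,0,0],[0,0,0],[0,0,0],[0,0,0]], delta_pos=[[0,0,0],[0,0,0],[0,0,-0.01],[0,0,-0.03],[0,0,-0.06],[0,0,-0.09],[0,0,-0.12],[-0.07,0,-0.15],[-0.07,0,-0.15]], gripper=[-0.4,-0.4,-0.4,-0.4,-0.4,-0.4,-0.4,-0.4,-0.4])

```text
time: 15.22
position: [0.6082, 0.1015, 0.2234]
tool_rot: [0.105, 0.994, 0.0, 0.002]
ft_force: [1.4, 0.9, 0.4]
grip_width: 0.0612
grip_force: 0.0
```

```bash
python3 - <<'E'
from h import *
st()
c=shot('wrist','w5.png')['pixels'];s=shot('scene','s5.png')['pixels'];d=shot('side','d5.png')['pixels']
r=lambda i,x,y,w,h:cv2.resize(i[y:y+h,x:x+w],(400,300),interpolation=cv2.INTER_CUBIC)
cv2.imwrite('pics/m5.png',np.vstack([np.hstack([r(s,100,130,240,180),r(d,170,110,160,120)]),np.hstack([r(c,0,0,512,384),r(c,150,50,240,180)])]))
E
```

```text
t 15.22 box x,y mm [ -3.7 -69. ] z 0.2234 yaw 77.97 tilt(deg) about [-0.21  0.04] F along,side,z [ 1.1 -1.2  0.4] M [ 0.09 -0.09 -0.01] grip 0.0612
```

View pics/m5.png

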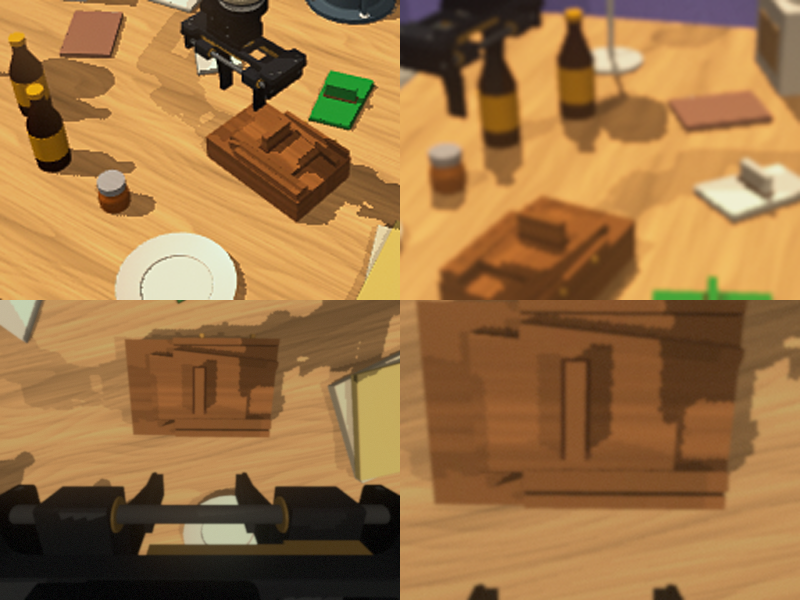

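The picture shows the lid lying flat between both rails and the arm clear of it. The bottles and jar stand where they were. The force rise puts the rail spread at about 0.8–0.9 mm, so I'm handing in.

```bash
python3 -c "
from rig import robot
print(robot.hand_in())"
```

```text
the job is handed in; nothing more can be done
None
```

The lid is slid in and wedged flat, let go and handed in, but the judge returned no result. The push peaked at 19.5 N, a little over the 17 N asked, and I put the rail spread at about 0.8–0.9 mm from the forces, since it could not be read directly.

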